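Set out a colony-counting place round the slide box

TASK

Set out the counting place round the closed green slide box, which stays where it is (left, right and behind go by the box as the robot sees it). Put the tally counter on the middle of the box's lid and stand a row along the back of the box, leaving about 4 cm between box and row: the white bottle centred behind the box's left end, the larger brown bottle centred behind its right end, and the beaker halfway between the two, covered with the small dish laid flat and centred on its rim. Everything ends upright and released; leave the smaller brown bottle and the large dish where they are.

Things in the scene. Friction and masses are not known exactly. Their poses are not given: they have to be found in the camera images.
- slide_case: Closed dark green slide box, fixed to the worktop: 82 mm from front to back (x), 164 mm long (y), lid top flat at 37 mm height. Origin: centre of its underside. Own axes: +x to its back (away from the robot), +y to its left-hand end as the robot sees it, z up. The brass catch is in the middle of the front; the front and back faces lie 42 mm in front of and 40 mm behind the origin, the ends 82 mm to each side. It starts turned by up to 0.25 rad.
- white_bottle: White round bottle with a screw cap, 46 mm diameter, 90 mm tall (straight body up to about 65 mm, cap 28 mm wide). Loose, stands upright. Origin: centre of its underside, z up.
- brown_bottle: The larger of two brown round bottles with black caps: 42 mm diameter, 84 mm tall (straight body up to about 60 mm). Loose, stands upright. Origin: centre of its underside, z up.
- glass_beaker: Clear open beaker with a flat level rim, 44 mm diameter, 58 mm tall. Loose, stands upright. Origin: centre of its underside, z up.
- counter: Round chrome hand tally counter lying flat: 43 mm diameter, drum 22 mm tall, 26 mm over its knob. Loose. Origin: centre of its underside, z up; on the box lid this is at 37 mm height.
- small_dish: The small round dish, lying flat: drawn 60 mm across and 15 mm tall, its solid part is 56 mm across and 12 mm tall. Loose, light. Origin: centre of its underside, z up. Standing on the beaker its underside is at 58 mm height.
- little_bottle: The smaller brown bottle, 32 mm diameter, 67 mm tall; a bystander, loose, not to be moved. Origin: centre of its underside.
- large_dish: The large round dish, 90 mm across, 15 mm tall; a bystander, loose, not to be moved. Origin: centre of its underside.
- pc_tower: Black upright computer case at the back of the worktop, a fixed obstacle that never moves: 335 mm tall; it reaches from 161 mm in front of its origin to 229 mm behind it, 45 mm to the left and 53 mm to the right. Origin on the worktop, axes as the world's. Keep the gripper and wrist clear of it when swinging across.

How it is judged (in metres and radians):
At the end, for the whole second after the job is handed in: Centres in the box's own frame: counter on the lid, 12 mm from its middle each way; row on the worktop 104 mm behind: white bottle 82 mm left, beaker 0, larger brown bottle 82 mm right (15 mm each way); small dish flat on the beaker, within 12 mm of its axis. All upright (0.1 rad), at rest (x of white_bottle in the frame of slide_case between 0.089 and 0.119 m and y of white_bottle in the frame of slide_case between 0.067 and 0.097 m and x of glass_beaker in the frame of slide_case between 0.089 and 0.119 m and y of glass_beaker in the frame of slide_case between -0.015 and 0.015 m and x of brown_bottle in the frame of slide_case between 0.089 and 0.119 m and y of brown_bottle in the frame of slide_case between -0.097 and -0.067 m and x of counter in the frame of slide_case between -0.012 and 0.012 m and y of counter in the frame of slide_case between -0.012 and 0.012 m and horizontal distance between small_dish and glass_beaker below 0.012 m and angle between each of white_bottle, glass_beaker, brown_bottle, counter, small_dish's own z axis and vertical below 0.1 rad and linear speed of each of white_bottle, glass_beaker, brown_bottle, counter, small_dish below 0.02 m/s and angular speed of each of white_bottle, glass_beaker, brown_bottle, counter, small_dish below 0.2 rad/s and height (world z) of white_bottle between -0.005 and 0.008 m and height (world z) of glass_beaker between -0.005 and 0.008 m and height (world z) of brown_bottle between -0.005 and 0.008 m and height (world z) of counter between 0.034 and 0.042 m and height (world z) of small_dish between 0.054 and 0.063 m); the robot touches nothing.
It fails at once if the smaller brown bottle is moved by more than 25 mm (distance of little_bottle from where it was at the start of the episode above 0.025 m).
It fails at once if the large dish is moved by more than 25 mm (distance of large_dish from where it was at the start of the episode above 0.025 m).
It also fails if it takes over 147 s, if anything falls off the work surface, if the arm or the gripper's body presses on something with over 40 N, if the wrist force passes 120 N, or if a joint passes its speed limit or range.

ROBOT

A 7-joint arm with a two-finger parallel gripper is mounted at the origin on a cart in front of the work surface, level with it; the furniture and walls round the work are solid. World frame = base frame: x ahead of the robot, y to its left, z up, the work surface at z = 0. Lengths are in mm, angles in rad, forces in N, time in s.
With the tool pointing down it reaches from about 400 to 875 mm from the base axis. Payload 4.4 kg.
Tool frame: the origin (TCP) lies at the very end of the fingers, on their centre line; the grasp point (between the pads) lies 19 mm behind it; z points along the fingers, y is the direction in which the jaws open and shut (so a half turn about z gives the same grasp; the last joint's range is limited). The gripper opens to 85 mm and grips with 20 to 120 N. Pads are 22 mm wide; open, the fingers measure 114 mm over their backs; the gripper's body (76 mm by 85 mm) begins 54 mm behind the grasp point. The pads swing forward as they close: fully open they stand 13 mm farther back than shut.
Start: joints at [-1.187, 0.628, 0.038, 1.517, -0.027, 0.996, -0.02], TCP at [282.589, 585.373, 208.813] pointing down, gripper open.
Joint ranges: [-3.06, 3.06], [-0.37, 2.12], [-1.25, 1.32], [0.18, 2.47], [-1.1, 4.24], [0.23, 1.98], [-2.94, 2.94]. Speed limits (rad/s): [2.57, 2.57, 3.14, 3.14, 3.14, 3.14, 3.14].

INTERFACE

Orientations are given as [roll, pitch, yaw] about the fixed x, y, z axes, in that order (R = Rz(yaw) Ry(pitch) Rx(roll)).
In Python, from cell import ctrl gives the robot as it stands.
- The arm moves only by the shell command python3 -m pendant 'ROWS'. ROWS is JSON, a list of rows, each a list of 7 numbers: the shift along the world's x, y, z in m, then the turn, a rotation vector about the world's x, y, z in rad, then the opening, from -1 (shut) to 1 (fully open). A call has 1 to 8 rows; each row is the pose to reach, as a shift and turn from the pose commanded when the call began; what a row does not reach only later rows make up. A row lasts 1/10 s, in which the tool goes at most 50 mm and 8.59 degrees, less where a joint would pass 70% of its speed; a pose out of reach is approached as far as the arm can. A call with a gripper value outside its range is refused whole. The fingers move at their own pace and stop on an object; the grip force is fixed at half the most. Time passes only in rows, so rows that repeat a pose let the fingers close. It gives the time, the measured TCP pose, the force and the opening at its end, in the units of the state.
- ctrl.read_state(): the state, without advancing time (a new reading comes with each control period).
- ctrl.get_image(name): name is "scene" or "top" or "wrist"; returns the picture (384x512x3 uint8, blue, green, red); there is no depth.
- ctrl.get_calibration(name): a dict with "fx", "fy", "cx", "cy" (pixels), "R" (3x3) and "t" (3): a world point X has camera coordinates R X + t. Camera axes: x right, y down, z forward; pixel columns grow to the right and rows downward; lengths in mm; the calibration is good to about 2 mm. A picture is of the moment at which its call begins: read the wrist's pose just before it. get_calibration takes no time and is no camera call; for the wrist camera it gives the pose at the moment of the call.
- ctrl.finish_job(): hands the job in, once; it reports no verdict.
The state is a dict: "clock": time; "qpos": joint angles; "qd": joint speeds; "tau": joint torques, N m; "eef_pos": TCP position; "tool_rot": TCP orientation; "force": force on the tool from outside, world axes, zero at the start; "torque": the same for the moment, N m; "width": finger opening in mm.
Only numpy, scipy, OpenCV 4.12 (cv2) and the standard library are available. Lean on these libraries where they do the work, as an engineer would, in place of code of your own. Each camera call takes 0.05 s, during which the arm holds its last target. There are 200 camera calls.

## Working session

There is one attempt and no reset: what is moved stays moved. The work goes in short steps, Python scripts to look and compute and a shell command to move; the robot and the scene stay as the last step left them, time stands still between calls to the robot, and variables do not carry over. Pictures are saved under pics/ and viewed, about 12 in all and at most 16, crops included, and the job is handed in when it is done.

```bash
mkdir -p pics; ls; cat > h.py <<'E'
import numpy as np,cv2
from cell import ctrl
def cast(c,u,v,z):
    R=np.array(c["R"]);t=np.array(c["t"]);C=-R.T@t
    d=R.T@np.array([(u-c["cx"])/c["fx"],(v-c["cy"])/c["fy"],1.]);return C+d*(z-C[2])/d[2]
def proj(c,X):
    p=np.array(c["R"])@np.array(X,float)+np.array(c["t"]);return c["fx"]*p[0]/p[2]+c["cx"],c["fy"]*p[1]/p[2]+c["cy"]
E
python3 - <<'E'
from h import *
for n in("scene","top"):
    cv2.imwrite(f"pics/{n}0.png",ctrl.get_image(n)); c=ctrl.get_calibration(n)
    print(n,c["fx"],-np.array(c["R"]).T@np.array(c["t"]))
print(ctrl.read_state())
E
```

```text
pics
scene 379.0806879121896 [-210.5601256  -473.37219825  926.76735821]
top 409.60925527813333 [ 408.26965214  -67.90277718 1123.85014964]
{'clock': 0.1, 'qpos': array([-1.18680657,  0.62923027,  0.0384429 ,  1.51827016, -0.02702792,
        0.99631357, -0.01997789]), 'qd': array([ 0.0007855 , -0.00216446, -0.0012959 , -0.00152891, -0.00101486,
        0.00061542, -0.00012959]), 'tau': array([ 2.87957162e-03, -5.64537656e+01,  1.23017795e+00, -1.93971580e+01,
        1.12052259e-02,  5.47644086e-03, -1.47080897e-05]), 'eef_pos': array([282.30654514, 584.82494874, 207.99549765]), 'tool_rot': array([-3.13988872e+00, -8.44600279e-06,  2.69181128e+00]), 'force': array([-0.06635729,  0.11837202,  0.326942  ]), 'torque': array([-0.01088433,  0.00575076, -0.00440243]), 'width': 85.50224725161037}
```

View pics/top0.png

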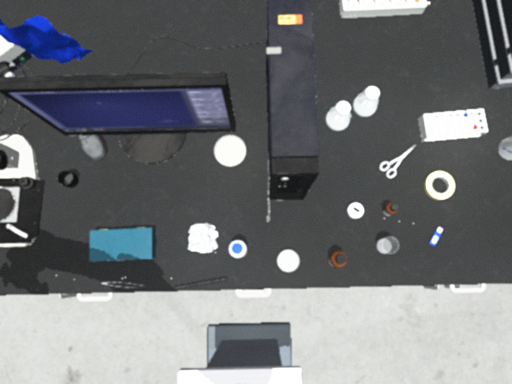

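View pics/scene0.png

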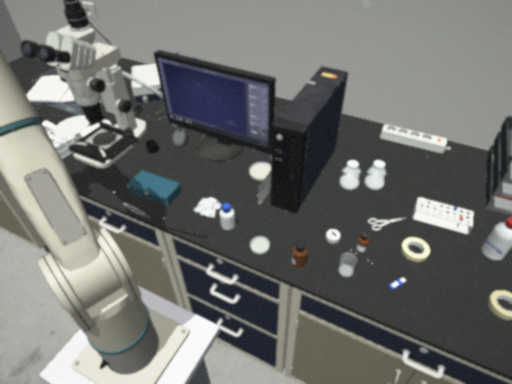

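The top view shows the green box at (121,243), white bottle (blue cap) at (237,248), small dish at (288,260), large dish at (230,150), larger brown bottle at (339,258), beaker at (388,245), counter at (355,210), little bottle at (390,208) and PC tower at (293,100). The scene view agrees.

```bash
cat > m.py <<'E'
from h import *
im=cv2.imread("pics/top0.png");c=ctrl.get_calibration("top")
hsv=cv2.cvtColor(im,cv2.COLOR_BGR2HSV)
print("base px",proj(c,[0,0,0]),"tcp px",proj(c,[282,585,208]))
def blob(x0,y0,x1,y1,lo,hi,z,name):
    m=cv2.inRange(hsv[y0:y1,x0:x1],lo,hi);cs,_=cv2.findContours(m,0,2);k=max(cs,key=cv2.contourArea)
    k=k+np.array([x0,y0]); r=cv2.minAreaRect(k); (u,v),rad=cv2.minEnclosingCircle(k)
    print(name,np.round(r[0],1),np.round(r[1],1),round(r[2],1),"ctr",np.round(cast(c,*r[0],z)[:2],0))
    return r
r=blob(80,215,165,275,(80,80,50),(105,255,255),37,"box")
P=np.array([cast(c,u,v,37)[:2] for u,v in cv2.boxPoints(r)]);print(np.round(P))
blob(220,232,255,265,(95,100,50),(130,255,255),88,"white cap")
blob(220,232,255,265,(0,0,120),(180,255,255),75,"white body")
blob(270,242,305,278,(0,0,120),(180,255,255),15,"small dish")
blob(208,130,250,170,(0,0,120),(180,255,255),15,"large dish")
blob(322,242,352,272,(0,80,50),(25,255,255),60,"brown")
blob(380,195,402,220,(0,80,50),(25,255,255),50,"little")
blob(340,198,370,224,(0,0,110),(180,255,255),24,"counter")
blob(372,230,405,260,(0,0,70),(180,255,255),40,"beaker")
for p in((268,155),(318,155),(275,198),(306,198)):print("pc",np.round(cast(c,*p,335)))
for p in((65,133),(235,130),(230,75)):print("mon",np.round(cast(c,*p,150)))
print("monbase",cast(c,155,145,10))
a=cv2.resize(im[180:290,60:200],None,fx=3.5,fy=3.5,interpolation=2);b=cv2.resize(im[180:290,205:415],None,fx=3.5,fy=3.5,interpolation=2)
s=cv2.imread("pics/scene0.png")[150:290,100:400]
s=cv2.resize(s,None,fx=2.4,fy=2.4,interpolation=2)
o=np.zeros((390*1+340,760,3),np.uint8)
b=b[:,:735];o[:385,:735]=b;o[388:388+336,:720]=s
cv2.imwrite("pics/crop1.png",cv2.resize(o,None,fx=.82,fy=.82))
E
python3 m.py
```

```text
base px (np.float64(239.65109538650952), np.float64(432.3608622683038)) tcp px (np.float64(-40.539293012685334), np.float64(334.08704598791724))
box [121.7 244. ] [32.9 66.9] 87.3 ctr [477. 303.]
[[518. 396.]
 [523. 218.]
 [436. 212.]
 [432. 387.]]
white cap [236.5 248. ] [8. 9.] 90.0 ctr [457.  -3.]
white body [237. 249.] [18. 18.] 90.0 ctr [456.  -3.]
small dish [287.5 260.5] [23. 23.] 90.0 ctr [ 425. -134.]
large dish [229.5 150. ] [32. 33.] 90.0 ctr [734.  19.]
brown [338. 259.] [16. 16.] 90.0 ctr [ 425. -261.]
little [390.8 208.3] [12.7 10.6] 45.0 ctr [ 555. -409.]
counter [355.2 210.3] [17.7 17. ] 45.0 ctr [ 555. -321.]
beaker [388.  244.5] [29. 32.] 90.0 ctr [ 460. -398.]
pc [628. -83. 335.]
pc [ 626. -182.  335.]
pc [541. -94. 335.]
pc [ 540. -155.  335.]
mon [747. 416. 150.]
mon [746.  -6. 150.]
mon [893.   5. 150.]
monbase [754.97194856 229.30119925  10.        ]
```

View pics/crop1.png

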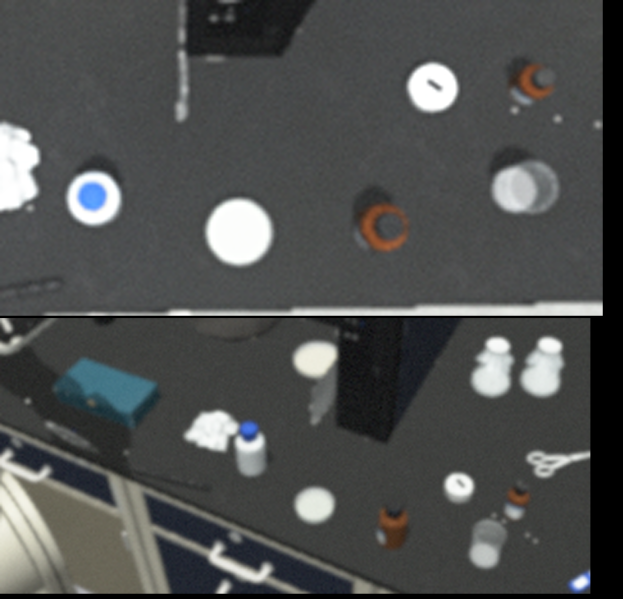

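The crops confirm the identities: the counter is the white/chrome disc with a knob, and the beaker stands beside the little bottle. I'll move above the box for a close look.

```bash
python3 -m pendant '[[0.14,-0.285,0.14,0,0,-1.12,0.5],[0.14,-0.285,0.14,0,0,-1.12,0.5],[0.14,-0.285,0.14,0,0,-1.12,0.5],[0.14,-0.285,0.14,0,0,-1.12,0.5],[0.14,-0.285,0.14,0,0,-1.12,0.5],[0.14,-0.285,0.14,0,0,-1.12,0.5],[0.14,-0.285,0.14,0,0,-1.12,0.5],[0.14,-0.285,0.14,0,0,-1.12,0.5]]'
python3 -m pendant '[[0,0,0,0,0,0,0.5],[0,0,0,0,0,0,0.5],[0,0,0,0,0,0,0.5]]'
python3 - <<'E'
from h import *
c=ctrl.get_calibration("wrist");cv2.imwrite("pics/w1.png",ctrl.get_image("wrist"))
R=np.array(c["R"]);print(-R.T@np.array(c["t"]),R.round(2),c["fx"],ctrl.read_state()["eef_pos"],ctrl.read_state()["tool_rot"])
import json;json.dump({k:np.array(v).tolist() for k,v in c.items()},open("w1.json","w"))
E
```

```text
clock: 0.9
eef_pos: [427.3, 293.7, 351.9]
tool_rot: [3.136, -0.0, 1.556]
force: [1.2, -0.3, 0.1]
width: 64.2
clock: 1.2
eef_pos: [421.5, 301.4, 348.0]
tool_rot: [-3.14, 0.001, 1.576]
force: [0.4, 0.8, -0.1]
width: 64.3
[419.67646463 368.06395434 511.52666076] [[ 1.    0.   -0.  ]
 [ 0.   -0.96  0.27]
 [-0.   -0.27 -0.96]] 314.6671047714588 [421.66617354 301.33967286 348.06704974] [-3.14027082e+00  6.65524957e-04  1.57512565e+00]
```

View pics/w1.png

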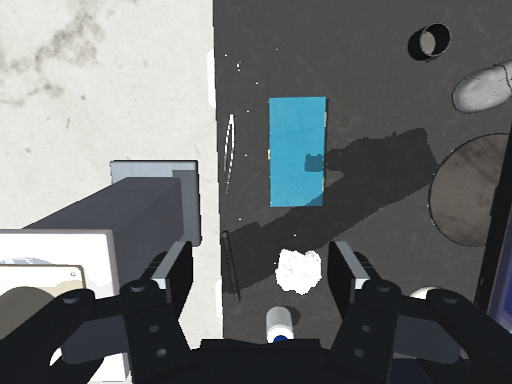

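The wrist view shows the lid cleanly (columns 268-327, rows 97-207), the brass catch at (268,155) on the front, and the white bottle at (280,325).

```bash
python3 - <<'E'
from h import *
import json
c=json.load(open("w1.json"));im=cv2.imread("pics/w1.png");h=cv2.cvtColor(im,cv2.COLOR_BGR2HSV)
m=cv2.inRange(h[80:225,255:340],(90,150,50),(105,255,255))
m=cv2.morphologyEx(m,cv2.MORPH_CLOSE,np.ones((25,25)))
k=max(cv2.findContours(m,0,2)[0],key=cv2.contourArea)+np.array([255,80])
P=np.array([cast(c,u,v,37)[:2] for u,v in k[:,0,:]+0.0],np.float32)
r=cv2.minAreaRect(P);print(r);B=cv2.boxPoints(r);print(B)
# centre per edges; front/back at -42,+40 -> origin is centre +1 in x
a=np.radians(r[2]); a=(a+np.pi/4)%(np.pi/2)-np.pi/4;print("yaw",a)
ctr=np.array(r[0]);R=np.array([[np.cos(a),-np.sin(a)],[np.sin(a),np.cos(a)]])
o=ctr+R@[1,0];print("origin",o)
for n,p in dict(white=(104,82),beaker=(104,0),brown=(104,-82)).items():print(n,(o+R@p).round(1))
E
```

```text
((473.5685119628906, 306.45428466796875), (81.75627899169922, 162.54727172851562), 1.2174186706542969)
[[430.97284 386.84106]
 [434.4264  224.33049]
 [516.1642  226.0675 ]
 [512.71063 388.57806]]
yaw 0.021247964178169987
origin [474.56828623 306.47553103]
white [576.8 390.7]
beaker [578.5 308.7]
brown [580.3 226.7]
```

```bash
python3 -m pendant '[[0.03,-0.303,-0.05,0,0,0.02,0.8],[0.03,-0.303,-0.05,0,0,0.02,0.8],[0.03,-0.303,-0.05,0,0,0.02,0.8],[0.03,-0.303,-0.05,0,0,0.02,0.8],[0.03,-0.303,-0.05,0,0,0.02,0.8],[0.03,-0.303,-0.05,0,0,0.02,0.8],[0.03,-0.303,-0.05,0,0,0.02,0.8],[0.03,-0.303,-0.05,0,0,0.02,0.8]]'
python3 -m pendant '[[0,0,0,0,0,0,0.8],[0,0,0,0,0,0,0.8]]'
cat > look.py <<'E'
from h import *
import json,sys
n=sys.argv[1]
c=ctrl.get_calibration("wrist");cv2.imwrite(f"pics/{n}.png",ctrl.get_image("wrist"))
json.dump({k:np.array(v).tolist() for k,v in c.items()},open(n+".json","w"))
s=ctrl.read_state();print(s["clock"],s["eef_pos"].round(1),s["tool_rot"].round(3),round(s["width"],1))
E
python3 look.py w2
```

```text
clock: 2.05
eef_pos: [452.4, -3.8, 298.4]
tool_rot: [-3.141, 0.0, 1.589]
force: [-0.3, 0.7, -0.6]
width: 76.7
clock: 2.25
eef_pos: [452.8, -0.4, 298.8]
tool_rot: [-3.141, -0.001, 1.596]
force: [0.1, 0.4, 0.9]
width: 76.8
2.3 [452.7  -0.6 298.8] [-3.142e+00 -1.000e-03  1.596e+00] 76.6
```

View pics/w2.png

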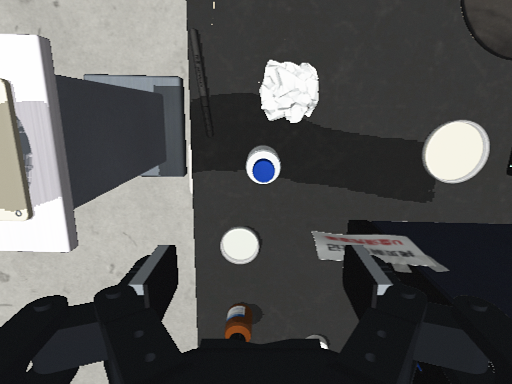

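The view shows the white bottle's blue cap at (263,170), the small dish at (240,245) and the brown bottle near (238,322).

```bash
cat > blob.py <<'E'
from h import *
import json,sys
# name x0 y0 x1 y1 lo hi z
n=sys.argv[1];x0,y0,x1,y1=map(int,sys.argv[2:6]);lo,hi=eval(sys.argv[6]),eval(sys.argv[7]);z=float(sys.argv[8])
c=json.load(open(n+".json"));h=cv2.cvtColor(cv2.imread(f"pics/{n}.png"),cv2.COLOR_BGR2HSV)
k=max(cv2.findContours(cv2.inRange(h[y0:y1,x0:x1],lo,hi),0,2)[0],key=cv2.contourArea)+np.array([x0,y0])
P=np.array([cast(c,u,v,z)[:2] for u,v in k[:,0,:]+0.0],np.float32)
q,r=cv2.minEnclosingCircle(P);print(np.round(q,1),"diam",round(2*r,1),"bbox",P.min(0).round(1),P.max(0).round(1),cv2.boundingRect(k))
E
python3 blob.py w2 245 155 285 190 "(100,150,50)" "(130,255,255)" 90
python3 blob.py w2 215 220 265 270 "(0,0,140)" "(180,90,255)" 12
```

```text
[454.4  -1.6] diam 27.6 bbox [442.3 -15. ] [466.5  11.9] (253, 159, 21, 23)
[ 421.8 -135.4] diam 60.2 bbox [ 392.  -164.8] [ 450.9 -105.8] (220, 228, 39, 36)
```

```bash
python3 -m pendant '[[0.002,-0.001,-0.1,0,0,0,0.8],[0.002,-0.001,-0.14,0,0,0,0.8],[0.002,-0.001,-0.18,0,0,0,0.8],[0.002,-0.001,-0.21,0,0,0,0.8],[0.002,-0.001,-0.24,0,0,0,0.8],[0.002,-0.001,-0.26,0,0,0,0.8],[0.002,-0.001,-0.269,0,0,0,0.8],[0.002,-0.001,-0.269,0,0,0,0.8]]'
python3 -m pendant '[[0,0,0,0,0,0,-1],[0,0,0,0,0,0,-1],[0,0,0,0,0,0,-1],[0,0,0,0,0,0,-1],[0,0,0,0,0,0,-1]]'
python3 -m pendant '[[0,0,0.02,0,0,0,-1],[0,0,0.05,0,0,0,-1],[0,0,0.08,0,0,0,-1],[0,0,0.08,0,0,0,-1]]'
```

```text
clock: 3.1
eef_pos: [454.3, -2.8, 29.1]
tool_rot: [-3.14, -0.001, 1.593]
force: [-0.7, 0.1, -0.3]
width: 76.9
clock: 3.6
eef_pos: [455.9, -3.4, 31.5]
tool_rot: [3.138, -0.0, 1.592]
force: [-0.4, -0.4, 6.7]
width: 43.7
clock: 4.0
eef_pos: [457.4, -3.6, 113.6]
tool_rot: [3.133, -0.0, 1.592]
force: [0.7, 0.3, -0.9]
width: 43.8
```

```bash
python3 -m pendant '[[0.01,0.03,0,0,0,0,-1],[0.024,0.078,0,0,0,0,-1],[0.039,0.126,0,0,0,0,-1],[0.054,0.174,0,0,0,0,-1],[0.069,0.222,0,0,0,0,-1],[0.084,0.27,0,0,0,0,-1],[0.098,0.318,0,0,0,0,-1],[0.11,0.355,0,0,0,0,-1]]'
python3 -m pendant '[[0.007,0.022,0,0,0,0,-1],[0.011,0.038,0,0,0,0,-1],[0.011,0.038,0,0,0,0,-1],[0.011,0.038,0,0,0,0,-1],[0.011,0.038,-0.02,0,0,0,-1],[0.011,0.038,-0.04,0,0,0,-1],[0.011,0.038,-0.06,0,0,0,-1],[0.011,0.038,-0.06,0,0,0,-1]]'
python3 - <<'E'
from h import *
s=ctrl.read_state();print(s)
E
```

```text
clock: 4.8
eef_pos: [563.9, 355.6, 109.4]
tool_rot: [-3.141, -0.002, 1.595]
force: [0.7, 0.8, -1.2]
width: 44.0
clock: 5.6
eef_pos: [573.3, 386.2, 47.1]
tool_rot: [-3.136, 0.004, 1.59]
force: [0.1, -0.3, -1.9]
width: 43.8
{'clock': 5.6, 'qpos': array([-0.86219361,  0.91737083,  0.42708926,  1.51143658, -0.46545093,
        0.82194063, -0.24172151]), 'qd': array([-0.00741954, -0.03557706,  0.01976282, -0.03811636,  0.00843947,
        0.03047242, -0.00941223]), 'tau': array([ 3.65798939e-01, -6.47140861e+01,  8.83842230e+00, -1.60993105e+01,
       -7.31585431e-02, -4.46710233e-01,  6.36009732e-02]), 'eef_pos': array([573.28307045, 386.21556567,  47.12957279]), 'tool_rot': array([-3.13609643,  0.00372388,  1.58958416]), 'force': array([ 0.10292273, -0.32162872, -1.91378159]), 'torque': array([-0.02880507,  0.05964394,  0.01539826]), 'width': 43.77523240798984}
```

```bash
python3 -m pendant '[[0.001,0,0,0,0,0,-1],[0.001,0,-0.008,0,0,0,-1],[0.001,0,-0.014,0,0,0,-1],[0.001,0,-0.018,0,0,0,-1],[0.001,0,-0.019,0,0,0,-1],[0.001,0,-0.019,0,0,0,-1],[0.001,0,-0.019,0,0,0,-1]]'
python3 -m pendant '[[0,0,0,0,0,0,-0.05],[0,0,0,0,0,0,0.2],[0,0,0,0,0,0,0.4],[0,0,0,0,0,0,0.4]]'
python3 -m pendant '[[0,0,0.03,0,0,0,0.4],[0,0,0.08,0,0,0,0.4],[0,0,0.13,0,0,0,0.4],[0,0,0.18,0,0,0,0.4],[0,0,0.22,0,0,0,0.6],[0,0,0.22,0,0,0,0.8],[0,0,0.22,0,0,0,0.8]]'
python3 look.py w3
```

```text
clock: 6.3
eef_pos: [576.6, 389.5, 31.6]
tool_rot: [-3.142, -0.0, 1.592]
force: [-2.1, -0.7, 5.1]
width: 43.8
clock: 6.7
eef_pos: [576.6, 389.4, 30.5]
tool_rot: [3.142, 0.0, 1.592]
force: [-0.5, 0.1, 0.6]
width: 59.9
clock: 7.4
eef_pos: [576.9, 389.6, 251.7]
tool_rot: [3.14, -0.001, 1.592]
force: [-0.8, 0.1, -0.5]
width: 76.9
7.45 [576.  389.3 250. ] [-3.14   0.     1.592] 76.9
```

View pics/w3.png

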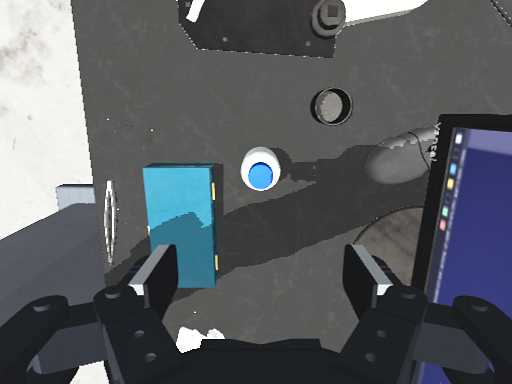

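White bottle is upright with its cap at (261,176) behind the box's left end. I'll check its place and go to the brown bottle.

```bash
python3 blob.py w3 240 155 285 195 "(100,150,50)" "(130,255,255)" 90
python3 -m pendant '[[-0.03,-0.03,0.03,0,0,0,0.8],[-0.06,-0.08,0.03,0,0,0,0.8],[-0.08,-0.13,0.03,0,0,0,0.8],[-0.1,-0.18,0.03,0,0,0,0.8],[-0.12,-0.23,0.03,0,0,0,0.8],[-0.14,-0.28,0.03,0,0,0,0.8],[-0.154,-0.33,0.03,0,0,0,0.8],[-0.154,-0.37,0.03,0,0,0,0.8]]'
python3 -m pendant '[[0,-0.05,0,0,0,0,0.8],[0,-0.1,0,0,0,0,0.8],[0,-0.15,0,0,0,0,0.8],[0,-0.2,0,0,0,0,0.8],[0,-0.25,0,0,0,0,0.8],[0,-0.28,0,0,0,0,0.8],[0,-0.28,0,0,0,0,0.8],[0,-0.28,0,0,0,0,0.8]]'
python3 -m pendant '[[0,0,0,0,0,0,0.8],[0,0,0,0,0,0,0.8]]'
python3 look.py w4
```

```text
[575.2 391.6] diam 28.1 bbox [562.5 377.7] [587.9 405.5] (248, 162, 25, 27)
clock: 8.25
eef_pos: [421.6, 34.4, 279.3]
tool_rot: [-3.138, 0.0, 1.594]
force: [0.3, -0.6, -0.0]
width: 76.7
clock: 9.05
eef_pos: [423.5, -244.1, 279.2]
tool_rot: [-3.138, -0.002, 1.59]
force: [0.9, -0.4, 0.1]
width: 77.1
clock: 9.25
eef_pos: [424.7, -242.7, 280.3]
tool_rot: [-3.141, -0.001, 1.594]
force: [0.9, 0.6, 0.3]
width: 76.7
9.3 [ 424.8 -242.9  280.5] [-3.141e+00 -1.000e-03  1.594e+00] 76.8
```

View pics/w4.png

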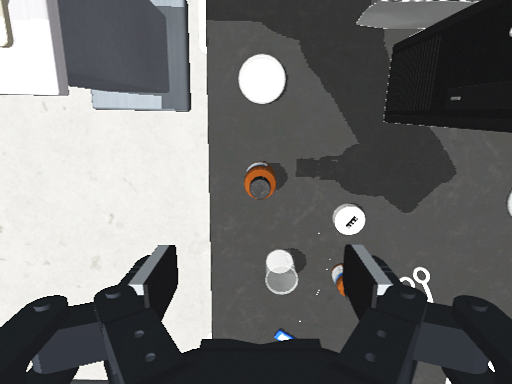

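White bottle is at (575.2,391.6) against a target of (576.8,390.7). This view shows the brown bottle's cap at (261,187), counter at (349,220), and beaker rim near (282,280).

```bash
python3 blob.py w4 240 165 285 205 "(0,150,60)" "(25,255,255)" 62
python3 - <<'E'
from h import *;import json
c=json.load(open("w4.json"));print(cast(c,261,187,84),cast(c,349,218,22),cast(c,282,281,58),cast(c,280,259,0))
E
python3 blob.py w4 330 200 368 238 "(0,0,150)" "(180,80,255)" 22
```

```text
[ 423.1 -259.4] diam 44.6 bbox [ 403.1 -280. ] [ 441.8 -239. ] (244, 165, 32, 33)
[ 424.18740564 -261.6343679    84.        ] [ 550.17531307 -318.38930555   22.        ] [ 456.3689165  -399.44097571   58.        ] [ 456.9229093  -395.05575463    0.        ]
[ 549.4 -320.2] diam 48.5 bbox [ 527.1 -342.7] [ 572.4 -297.8] (333, 204, 32, 31)
```

```bash
python3 -m pendant '[[-0.001,-0.018,-0.05,0,0,0,0.8],[-0.001,-0.018,-0.1,0,0,0,0.8],[-0.001,-0.018,-0.15,0,0,0,0.8],[-0.001,-0.018,-0.2,0,0,0,0.8],[-0.001,-0.018,-0.235,0,0,0,0.8],[-0.001,-0.018,-0.25,0,0,0,0.8],[-0.001,-0.018,-0.255,0,0,0,0.8],[-0.001,-0.018,-0.255,0,0,0,0.8]]'
python3 -m pendant '[[0,0,0,0,0,0,-1],[0,0,0,0,0,0,-1],[0,0,0,0,0,0,-1],[0,0,0,0,0,0,-1],[0,0,0,0,0,0,-1]]'
python3 -m pendant '[[0,0,0.02,0,0,0,-1],[0,0,0.05,0,0,0,-1],[0,0,0.08,0,0,0,-1],[0,0,0.08,0,0,0,-1],[0,0,0.08,0,0,0,-1],[0,0,0.08,0,0,0,-1]]'
```

```text
clock: 10.1
eef_pos: [423.8, -262.0, 25.7]
tool_rot: [-3.141, -0.0, 1.593]
force: [-0.5, 0.7, 0.3]
width: 76.7
clock: 10.6
eef_pos: [424.6, -262.9, 27.3]
tool_rot: [3.139, 0.001, 1.592]
force: [-0.9, 0.4, 7.6]
width: 39.7
clock: 11.2
eef_pos: [423.2, -261.8, 105.3]
tool_rot: [-3.141, -0.001, 1.592]
force: [-1.0, 0.1, -1.3]
width: 39.6
```

```bash
python3 -m pendant '[[0,0.03,0,0,0,0,-1],[0,0.08,0,0,0,0,-1],[0,0.13,0,0,0,0,-1],[0,0.18,0,0,0,0,-1],[0,0.23,0,0,0,0,-1],[0.01,0.275,0,0,0,0,-1],[0.03,0.315,0,0,0,0,-1],[0.05,0.35,0,0,0,0,-1]]'
python3 -m pendant '[[0.025,0.03,0,0,0,0,-1],[0.055,0.065,0,0,0,0,-1],[0.08,0.1,0,0,0,0,-1],[0.1,0.125,0,0,0,0,-1],[0.107,0.137,0,0,0,0,-1],[0.107,0.137,0,0,0,0,-1],[0.107,0.137,0,0,0,0,-1],[0.107,0.137,0,0,0,0,-1]]'
python3 -m pendant '[[0,0,-0.03,0,0,0,-1],[0,0,-0.055,0,0,0,-1],[0,0,-0.065,0,0,0,-1],[0,0,-0.072,0,0,0,-1],[0,0,-0.072,0,0,0,-1],[0,0,-0.072,0,0,0,-1]]'
```

```text
clock: 12.0
eef_pos: [472.8, 90.1, 104.8]
tool_rot: [-3.139, 0.0, 1.593]
force: [1.6, -0.7, -0.5]
width: 39.9
clock: 12.8
eef_pos: [579.6, 222.6, 105.3]
tool_rot: [-3.14, 0.001, 1.59]
force: [-0.6, 0.2, -1.1]
width: 39.7
clock: 13.4
eef_pos: [581.3, 224.3, 34.8]
tool_rot: [3.14, -0.0, 1.591]
force: [0.4, 0.7, -1.2]
width: 39.6
```

```bash
python3 -m pendant '[[-0.001,0.001,-0.005,0,0,0,-1],[-0.001,0.001,-0.008,0,0,0,-1],[-0.001,0.001,-0.009,0,0,0,-1],[-0.001,0.001,-0.009,0,0,0,-1]]'
python3 -m pendant '[[0,0,0,0,0,0,-0.1],[0,0,0,0,0,0,0.2],[0,0,0,0,0,0,0.4],[0,0,0,0,0,0,0.4]]'
python3 -m pendant '[[0,0,0.03,0,0,0,0.4],[0,0,0.08,0,0,0,0.4],[0,0,0.13,0,0,0,0.4],[0,0,0.18,0,0,0,0.4],[0,0,0.22,0,0,0,0.6],[0,0,0.25,0,0,0,0.8],[0,0,0.25,0,0,0,0.8]]'
python3 look.py w5
python3 blob.py w5 220 140 310 220 "(0,150,60)" "(25,255,255)" 62
```

```text
clock: 13.8
eef_pos: [580.2, 226.1, 27.3]
tool_rot: [3.14, -0.002, 1.592]
force: [-3.8, 0.2, 15.3]
width: 39.6
clock: 14.2
eef_pos: [579.6, 225.6, 24.7]
tool_rot: [3.142, -0.0, 1.592]
force: [-0.4, 0.1, -0.5]
width: 59.6
clock: 14.9
eef_pos: [582.3, 225.5, 279.5]
tool_rot: [3.134, -0.003, 1.592]
force: [0.2, 0.4, -0.2]
width: 76.6
14.95 [580.7 225.6 276.7] [ 3.138e+00 -2.000e-03  1.592e+00] 77.0
[578.9 228.3] diam 43.7 bbox [558.8 206.8] [598.  247.7] (241, 150, 33, 34)
```

```bash
python3 -m pendant '[[-0.03,-0.03,0,0,0,0,0.8],[-0.06,-0.07,0,0,0,0,0.8],[-0.09,-0.11,0,0,0,0,0.8],[-0.12,-0.15,0,0,0,0,0.8],[-0.145,-0.19,0,0,0,0,0.8],[-0.15,-0.24,0,0,0,0,0.8],[-0.15,-0.29,0,0,0,0,0.8],[-0.15,-0.34,0,0,0,0,0.8]]'
python3 -m pendant '[[0,-0.05,0,0,0,0,0.8],[0,-0.1,0,0,0,0,0.8],[0,-0.15,0,0,0,0,0.8],[0.01,-0.2,0,0,0,0,0.8],[0.02,-0.24,0,0,0,0,0.8],[0.027,-0.27,-0.02,0,0,0,0.8],[0.027,-0.28,-0.03,0,0,0,0.8],[0.027,-0.28,-0.03,0,0,0,0.8]]'
python3 -m pendant '[[0,0,0,0,0,0,0.8],[0,0,0,0,0,0,0.8]]'
python3 look.py w6
```

```text
clock: 15.75
eef_pos: [428.4, -115.0, 273.8]
tool_rot: [-3.14, -0.001, 1.593]
force: [1.0, 0.0, 0.4]
width: 76.8
clock: 16.55
eef_pos: [454.5, -394.1, 241.6]
tool_rot: [-3.136, -0.003, 1.589]
force: [0.7, 1.0, 0.0]
width: 76.6
clock: 16.75
eef_pos: [457.1, -392.6, 245.2]
tool_rot: [3.141, -0.001, 1.593]
force: [0.1, 0.1, -0.0]
width: 76.7
16.8 [ 457.2 -392.8  245.4] [ 3.141e+00 -1.000e-03  1.594e+00] 77.1
```

View pics/w6.png

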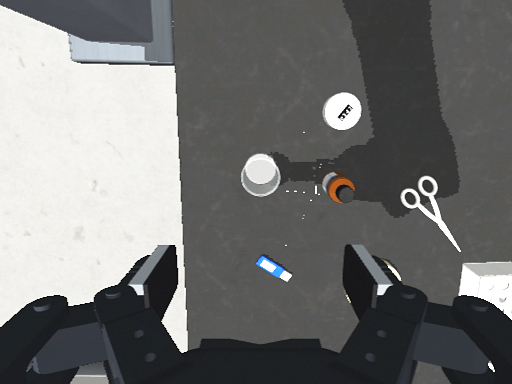

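The beaker's rim ellipse spans columns 241-281 and rows 156-196 (centre 261,176); the little bottle is at (342,188), the counter at (342,111).

```bash
python3 - <<'E'
from h import *;import json
c=json.load(open("w6.json"))
for p in((261,176,58),(241,176,58),(281,176,58),(261,196,58),(342,111,22),(345,193,67)):print(cast(c,*p).round(1))
E
python3 blob.py w6 320 90 365 132 "(0,0,150)" "(180,80,255)" 22
```

```text
[ 456.4 -396.7   58. ]
[ 433.7 -397.2   58. ]
[ 479.1 -396.2   58. ]
[ 457.  -420.1   58. ]
[ 550.8 -323.4   22. ]
[ 551.  -412.2   67. ]
[ 550.6 -323.6] diam 45.5 bbox [ 528.  -344.4] [ 573.2 -302. ] (323, 92, 39, 38)
```

```bash
python3 -m pendant '[[0,-0.004,-0.05,0,0,0,0.8],[0,-0.004,-0.1,0,0,0,0.8],[0,-0.004,-0.14,0,0,0,0.8],[0,-0.004,-0.18,0,0,0,0.8],[0,-0.004,-0.21,0,0,0,0.8],[0,-0.004,-0.225,0,0,0,0.8],[0,-0.004,-0.225,0,0,0,0.8],[0,-0.004,-0.225,0,0,0,0.8]]'
python3 -m pendant '[[0,0,0,0,0,0,-1],[0,0,0,0,0,0,-1],[0,0,0,0,0,0,-1],[0,0,0,0,0,0,-1],[0,0,0,0,0,0,-1]]'
python3 -m pendant '[[0,0,0.02,0,0,0,-1],[0,0,0.05,0,0,0,-1],[0,0,0.09,0,0,0,-1],[0,0,0.1,0,0,0,-1],[0,0,0.1,0,0,0,-1],[0,0,0.1,0,0,0,-1]]'
```

```text
clock: 17.6
eef_pos: [457.5, -398.9, 21.3]
tool_rot: [3.14, 0.002, 1.592]
force: [-0.8, 0.5, 0.2]
width: 77.1
clock: 18.1
eef_pos: [457.6, -399.1, 21.7]
tool_rot: [3.139, 0.001, 1.592]
force: [-0.3, 0.6, 7.1]
width: 41.6
clock: 18.7
eef_pos: [456.5, -397.5, 119.3]
tool_rot: [-3.141, -0.001, 1.592]
force: [-0.8, 0.7, -0.5]
width: 41.3
```

```bash
python3 -m pendant '[[-0.01,0.025,0,0,0,0,-1],[-0.02,0.07,0,0,0,0,-1],[-0.026,0.118,0,0,0,0,-1],[-0.026,0.166,0,0,0,0,-1],[-0.026,0.214,0,0,0,0,-1],[-0.026,0.262,0,0,0,0,-1],[-0.026,0.31,0,0,0,0,-1],[-0.02,0.357,0,0,0,0,-1]]'
python3 -m pendant '[[0.015,0.045,0,0,0,0,-1],[0.033,0.09,0,0,0,0,-1],[0.051,0.135,0,0,0,0,-1],[0.07,0.18,0,0,0,0,-1],[0.09,0.224,0,0,0,0,-1],[0.11,0.268,0,0,0,0,-1],[0.128,0.31,0,0,0,0,-1],[0.14,0.342,0,0,0,0,-1]]'
python3 -m pendant '[[0.002,0.007,0,0,0,0,-1],[0.002,0.007,0,0,0,0,-1],[0.002,0.007,0,0,0,0,-1],[0.002,0.007,-0.03,0,0,0,-1],[0.002,0.007,-0.06,0,0,0,-1],[0.002,0.007,-0.08,0,0,0,-1],[0.002,0.007,-0.085,0,0,0,-1],[0.002,0.007,-0.085,0,0,0,-1]]'
python3 -m pendant '[[0,0,0,0,0,0,-1],[0,0,0,0,0,0,-1]]'
```

```text
clock: 19.5
eef_pos: [434.4, -39.1, 118.6]
tool_rot: [-3.138, -0.0, 1.591]
force: [1.4, -1.3, -0.9]
width: 41.4
clock: 20.3
eef_pos: [575.9, 304.1, 117.3]
tool_rot: [-3.139, 0.0, 1.595]
force: [0.8, -0.5, -1.1]
width: 40.9
clock: 21.1
eef_pos: [578.2, 305.8, 34.5]
tool_rot: [-3.14, 0.001, 1.589]
force: [0.4, -0.2, -0.3]
width: 41.3
clock: 21.3
eef_pos: [579.6, 307.6, 36.3]
tool_rot: [3.139, -0.001, 1.591]
force: [-0.5, -0.1, -0.0]
width: 41.3
```

```bash
python3 -m pendant '[[-0.001,0.001,-0.005,0,0,0,-1],[-0.001,0.001,-0.01,0,0,0,-1],[-0.001,0.001,-0.014,0,0,0,-1],[-0.001,0.001,-0.014,0,0,0,-1],[-0.001,0.001,-0.014,0,0,0,-1]]'
python3 -m pendant '[[0,0,0,0,0,0,-0.05],[0,0,0,0,0,0,0.2],[0,0,0,0,0,0,0.4],[0,0,0,0,0,0,0.4]]'
python3 -m pendant '[[0,0,0.03,0,0,0,0.4],[0,0,0.08,0,0,0,0.4],[0,0,0.13,0,0,0,0.4],[0,0,0.18,0,0,0,0.4],[0,0,0.22,0,0,0,0.6],[0,0,0.25,0,0,0,0.8],[0,0,0.25,0,0,0,0.8]]'
python3 look.py w7
```

```text
clock: 21.8
eef_pos: [577.4, 309.2, 21.8]
tool_rot: [-3.141, -0.001, 1.592]
force: [-2.1, -0.7, 8.8]
width: 41.5
clock: 22.2
eef_pos: [577.5, 308.6, 20.5]
tool_rot: [-3.141, 0.0, 1.592]
force: [0.8, 0.4, -0.7]
width: 59.6
clock: 22.9
eef_pos: [580.3, 308.8, 275.7]
tool_rot: [3.134, -0.003, 1.592]
force: [1.0, -0.2, -0.6]
width: 76.8
22.95 [578.8 308.8 272.9] [ 3.138e+00 -2.000e-03  1.592e+00] 76.9
```

View pics/w7.png

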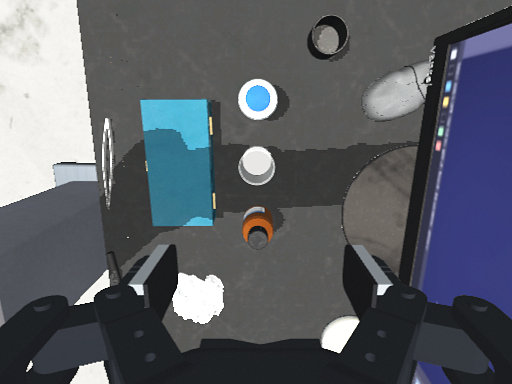

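```bash
python3 - <<'E'
from h import *;import json
c=json.load(open("w7.json"))
for p in((256.5,166,58),(257,98,90),(258,238,84)):print(cast(c,*p).round(1))
E
python3 -m pendant '[[-0.03,-0.03,0,0,0,0,0.8],[-0.06,-0.07,0,0,0,0,0.8],[-0.09,-0.11,0,0,0,0,0.8],[-0.12,-0.15,0,0,0,0,0.8],[-0.14,-0.195,0,0,0,0,0.8],[-0.147,-0.244,0,0,0,0,0.8],[-0.147,-0.293,0,0,0,0,0.8],[-0.147,-0.342,0,0,0,0,0.8]]'
python3 -m pendant '[[0,-0.05,0,0,0,0,0.8],[0,-0.1,0,0,0,0,0.8],[0,-0.15,0,0,0,0,0.8],[0,-0.2,0,0,0,0,0.8],[0,-0.25,0,0,0,0,0.8],[0.02,-0.28,-0.02,0,0,0,0.8],[0.05,-0.289,-0.04,0,0,0,0.8],[0.09,-0.289,-0.07,0,0,0,0.8]]'
python3 -m pendant '[[0.03,0,0,0,0,0,0.8],[0.03,0,0,0,0,0,0.8],[0.03,0,0,0,0,0,0.8],[0.03,0,0,0,0,0,0.8]]'
python3 look.py w8
python3 blob.py w8 215 120 320 250 "(0,0,150)" "(180,80,255)" 22
```

```text
[575.7 311.4  58. ]
[575.  389.3  90. ]
[579.1 227.7  84. ]
clock: 23.75
eef_pos: [429.1, -34.1, 269.8]
tool_rot: [-3.14, -0.001, 1.593]
force: [0.3, -0.3, 0.9]
width: 77.1
clock: 24.55
eef_pos: [519.4, -325.9, 199.8]
tool_rot: [-3.141, 0.001, 1.585]
force: [0.8, 0.2, 0.8]
width: 77.3
clock: 24.95
eef_pos: [549.0, -322.5, 200.2]
tool_rot: [-3.14, -0.0, 1.59]
force: [0.0, -0.6, 0.9]
width: 76.8
25.0 [ 549.1 -322.6  200.7] [-3.141 -0.     1.59 ] 76.6
[ 552.4 -322.1] diam 43.9 bbox [ 531.2 -343.1] [ 574.2 -300.4] (246, 154, 40, 39)
```

```bash
python3 -m pendant '[[0.003,0,-0.05,0,0,0,0.8],[0.003,0,-0.1,0,0,0,0.8],[0.003,0,-0.14,0,0,0,0.8],[0.003,0,-0.17,0,0,0,0.8],[0.003,0,-0.187,0,0,0,0.8],[0.003,0,-0.195,0,0,0,0.8],[0.003,0,-0.196,0,0,0,0.8],[0.003,0,-0.196,0,0,0,0.8]]'
python3 -m pendant '[[0,0,0,0,0,0,-1],[0,0,0,0,0,0,-1],[0,0,0,0,0,0,-1],[0,0,0,0,0,0,-1],[0,0,0,0,0,0,-1]]'
python3 -m pendant '[[0,0,0.02,0,0,0,-1],[0,0,0.05,0,0,0,-1],[0,0,0.09,0,0,0,-1],[0,0,0.13,0,0,0,-1],[0,0,0.13,0,0,0,-1],[0,0,0.13,0,0,0,-1]]'
```

```text
clock: 25.8
eef_pos: [554.3, -323.1, 6.3]
tool_rot: [3.14, 0.001, 1.592]
force: [-0.2, -0.3, 0.8]
width: 77.0
clock: 26.3
eef_pos: [553.7, -322.2, 5.0]
tool_rot: [3.141, 0.0, 1.592]
force: [0.0, 0.8, -0.5]
width: 3.4
clock: 26.9
eef_pos: [554.1, -322.4, 135.7]
tool_rot: [3.14, 0.0, 1.592]
force: [-0.3, 0.2, -0.2]
width: 0.4
```

The fingers closed empty, so I'll look before retrying.

```bash
python3 -m pendant '[[0,0,0.06,0,0,0,0.8],[0,0,0.065,0,0,0,0.8],[0,0,0.065,0,0,0,0.8],[0,0,0.065,0,0,0,0.8]]'; python3 look.py w9; python3 blob.py w9 180 90 340 270 "(0,0,150)" "(180,80,255)" 22
```

```text
clock: 27.3
eef_pos: [553.1, -321.5, 198.4]
tool_rot: [-3.14, -0.002, 1.592]
force: [0.5, 0.1, -0.2]
width: 58.0
27.35 [ 552.9 -321.2  197.8] [-3.139e+00 -2.000e-03  1.592e+00] 65.4
[ 552.6 -322.1] diam 43.9 bbox [ 532.2 -343.7] [ 574.1 -301.1] (243, 156, 39, 39)
```

View pics/w9.png

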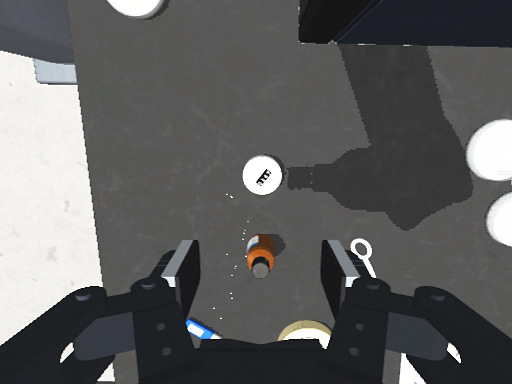

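```bash
python3 -m pendant '[[0,0,-0.05,0,0,0,0.8],[0,0,-0.1,0,0,0,0.8],[0,0,-0.14,0,0,0,0.8],[0,0,-0.17,0,0,0,0.8],[0,0,-0.185,0,0,0,0.8],[0,0,-0.193,0,0,0,0.8],[0,0,-0.197,0,0,0,0.8],[0,0,-0.197,0,0,0,0.8]]'
python3 - <<'E'
from h import *
cv2.imwrite("pics/s1.png",ctrl.get_image("scene"))
c=ctrl.get_calibration("scene");print(proj(c,[552,-322,10]))
E
python3 -m pendant '[[0,0,0,0,0,0,0.1],[0,0,0,0,0,0,0.1],[0,0,0,0,0,0,0.1]]'
python3 -m pendant '[[0,0,0,0,0,0,-0.1],[0,0,0,0,0,0,-0.1],[0,0,0,0,0,0,-0.1]]'
python3 look.py w10
python3 - <<'E'
from h import *
b=ctrl.get_image("scene");a=cv2.imread("pics/s1.png")
f=lambda i:cv2.resize(i[170:300,280:420],None,fx=2.8,fy=2.8,interpolation=2)
w=cv2.resize(cv2.imread("pics/w10.png"),None,fx=.5,fy=.5)
o=np.zeros((364+195,784,3),np.uint8);o[:364,:392]=f(a);o[:364,392:]=f(b);o[365:365+192,:256]=w
cv2.imwrite("pics/s2.png",o)
E
```

```text
clock: 28.15
eef_pos: [554.0, -322.7, 3.4]
tool_rot: [3.141, 0.001, 1.592]
force: [-0.1, -0.1, -0.6]
width: 76.3
(np.float64(331.78551055447923), np.float64(236.63179883781362))
clock: 28.5
eef_pos: [554.0, -322.4, 3.5]
tool_rot: [3.141, 0.0, 1.592]
force: [0.7, -0.9, -0.7]
width: 47.0
clock: 28.8
eef_pos: [553.6, -322.3, 2.8]
tool_rot: [3.142, -0.0, 1.592]
force: [0.3, 0.1, -0.5]
width: 38.4
28.85 [ 553.6 -322.3    2.8] [-3.142 -0.     1.592] 38.5
```

View pics/s2.png

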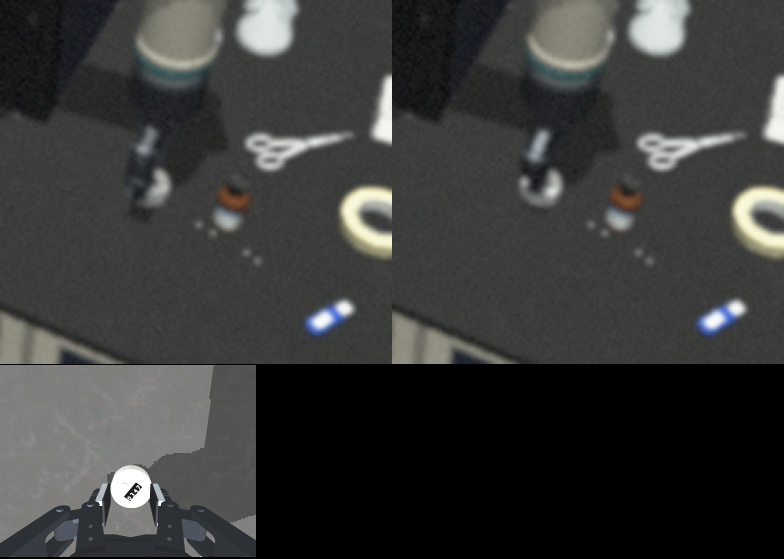

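```bash
python3 blob.py w10 210 190 310 300 "(0,0,150)" "(180,80,255)" 22
python3 - <<'E'
import cv2
i=cv2.imread("pics/w10.png")[180:384,150:370];cv2.imwrite("pics/w10c.png",cv2.resize(i,None,fx=2.7,fy=2.7,interpolation=2))
from h import *;import json
c=json.load(open("w10.json"));print(proj(c,[553.6,-322.3,3]),proj(c,[553.6,-322.3,22]))
E
```

```text
[ 552.6 -319.5] diam 46.2 bbox [ 532.2 -342.6] [ 572.2 -296.5] (221, 200, 82, 87)
(np.float64(263.4084849143995), np.float64(235.33770948205986)) (np.float64(263.78943589951325), np.float64(249.8135864178593))
```

View pics/w10c.png

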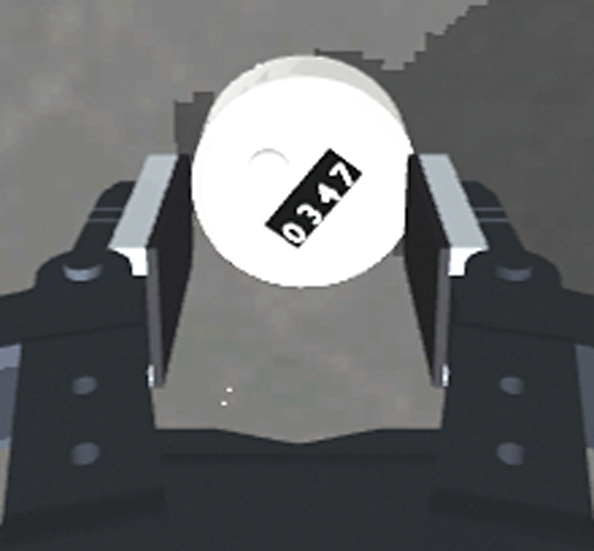

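```bash
python3 -m pendant '[[0,0,0,0,0,0,-0.3],[0,0,0,0,0,0,-0.3],[0,0,0,0,0,0,-0.3]]'
python3 look.py w11
python3 blob.py w11 210 190 310 300 "(0,0,150)" "(180,80,255)" 22
python3 -m pendant '[[0,0,0,0,0,0,-0.5],[0,0,0,0,0,0,-0.5],[0,0,0,0,0,0,-0.5]]'
python3 look.py w12
python3 blob.py w12 210 190 310 300 "(0,0,150)" "(180,80,255)" 22
python3 - <<'E'
import cv2,numpy as np
f=lambda n:cv2.resize(cv2.imread(f"pics/{n}.png")[180:384,150:370],None,fx=1.8,fy=1.8,interpolation=2)
cv2.imwrite("pics/w1112.png",np.hstack([f("w11"),f("w12")]))
E
```

```text
clock: 29.2
eef_pos: [553.6, -322.3, 2.8]
tool_rot: [-3.142, -0.0, 1.592]
force: [0.2, 0.2, -0.1]
width: 29.5
29.25 [ 553.6 -322.3    2.8] [-3.142 -0.     1.592] 29.9
[ 551.6 -325.1] diam 57.3 bbox [ 526.5 -342.6] [ 577.1 -296.5] (210, 200, 100, 87)
clock: 29.55
eef_pos: [553.6, -322.3, 2.8]
tool_rot: [-3.142, -0.0, 1.592]
force: [-0.3, 0.0, 0.5]
width: 21.3
29.6 [ 553.6 -322.3    2.8] [ 3.142 -0.     1.592] 21.7
[ 551.7 -322.1] diam 51.4 bbox [ 528.6 -342.6] [ 575.3 -296.5] (214, 200, 93, 87)
```

View pics/w1112.png

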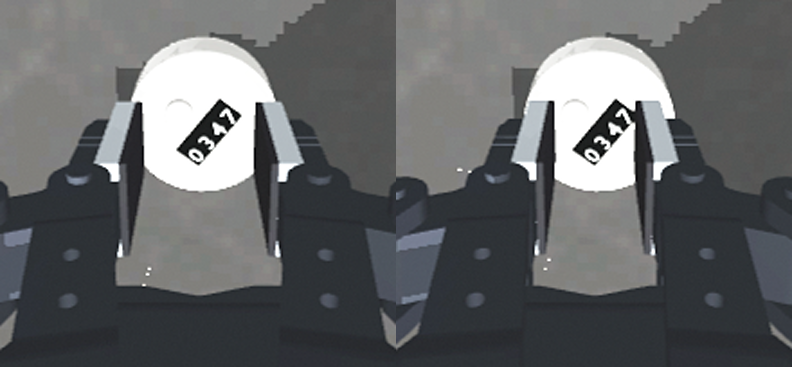

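The crops show the finger pads passing over the drum: the real fingertips sit roughly 20 mm higher than the reported TCP. I'll lower past z=0 carefully while watching the force.

```bash
python3 -m pendant '[[0,0,0,0,0,0,0.4],[0,0,0,0,0,0,0.4],[0,0,0,0,0,0,0.4],[0,0,0,0,0,0,0.4],[0,0,-0.004,0,0,0,0.4],[0,0,-0.008,0,0,0,0.4],[0,0,-0.01,0,0,0,0.4],[0,0,-0.01,0,0,0,0.4]]'
python3 -m pendant '[[0,0,-0.002,0,0,0,0.15],[0,0,-0.003,0,0,0,0.15],[0,0,-0.003,0,0,0,0.15]]'
python3 look.py w13
python3 - <<'E'
import cv2
cv2.imwrite("pics/w13c.png",cv2.resize(cv2.imread("pics/w13.png")[180:384,150:370],None,fx=2,fy=2,interpolation=2))
E
```

```text
clock: 30.4
eef_pos: [553.2, -322.0, -7.8]
tool_rot: [-3.141, -0.001, 1.592]
force: [-0.5, -0.6, 0.2]
width: 60.0
clock: 30.7
eef_pos: [553.5, -322.2, -10.3]
tool_rot: [-3.141, -0.0, 1.592]
force: [-0.1, -0.4, 0.4]
width: 49.0
30.75 [ 553.6 -322.2  -10.2] [-3.142 -0.     1.592] 48.9
```

View pics/w13c.png

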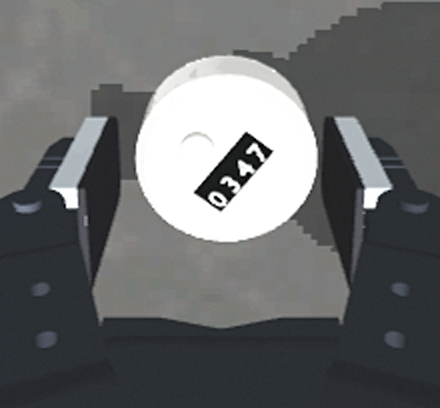

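No contact at TCP z = -10 and the drum now sits between the pads. Closing.

```bash
python3 -m pendant '[[0,0,-0.002,0,0,0,-0.2],[0,0,-0.002,0,0,0,-1],[0,0,-0.002,0,0,0,-1],[0,0,-0.002,0,0,0,-1],[0,0,-0.002,0,0,0,-1]]'
python3 -m pendant '[[0,0,0.02,0,0,0,-1],[0,0,0.05,0,0,0,-1],[0,0,0.09,0,0,0,-1],[0,0,0.13,0,0,0,-1],[0,0,0.13,0,0,0,-1],[0,0,0.13,0,0,0,-1]]'
```

```text
clock: 31.25
eef_pos: [554.0, -322.5, -10.5]
tool_rot: [3.14, -0.0, 1.592]
force: [-2.2, 2.6, 11.3]
width: 39.2
clock: 31.85
eef_pos: [554.1, -322.2, 118.5]
tool_rot: [3.14, 0.0, 1.592]
force: [-0.8, 0.6, -1.3]
width: 38.9
```

```bash
python3 -m pendant '[[-0.03,0,0,0,0,0,-1],[-0.07,0.005,0,0,0,0,-1],[-0.105,0.03,0,0,0,0,-1],[-0.122,0.07,0,0,0,0,-1],[-0.122,0.118,0,0,0,0,-1],[-0.122,0.166,0,0,0,0,-1],[-0.122,0.214,0,0,0,0,-1],[-0.122,0.262,0,0,0,0,-1]]'
python3 -m pendant '[[0,0.048,0,0,0,0,-1],[0,0.096,0,0,0,0,-1],[0.005,0.144,0,0,0,0,-1],[0.01,0.192,0,0,0,0,-1],[0.02,0.238,0,0,0,0,-1],[0.03,0.284,0,0,0,0,-1],[0.04,0.33,0,0,0,0,-1],[0.043,0.36,0,0,0,0,-1]]'
python3 -m pendant '[[0,0.006,0,0,0,0,-1],[0,0.006,0,0,0,0,-1],[0,0.006,0,0,0,0,-1],[0,0.006,-0.03,0,0,0,-1],[0,0.006,-0.06,0,0,0,-1],[0,0.006,-0.075,0,0,0,-1],[0,0.006,-0.08,0,0,0,-1],[0,0.006,-0.08,0,0,0,-1]]'
python3 -m pendant '[[0,0,0,0,0,0,-1],[0,0,0,0,0,0,-1],[0,0,0,0,0,0,-1]]'
```

```text
clock: 32.65
eef_pos: [430.1, -58.1, 116.7]
tool_rot: [-3.139, -0.0, 1.591]
force: [1.4, 0.1, -1.2]
width: 39.0
clock: 33.45
eef_pos: [473.6, 303.7, 115.8]
tool_rot: [-3.14, 0.001, 1.596]
force: [0.4, 0.1, -1.2]
width: 38.9
clock: 34.25
eef_pos: [474.8, 304.7, 37.8]
tool_rot: [-3.141, 0.001, 1.59]
force: [-0.7, 1.0, -0.3]
width: 39.0
clock: 34.55
eef_pos: [475.1, 306.1, 38.7]
tool_rot: [3.14, -0.001, 1.592]
force: [0.8, -0.4, -0.9]
width: 39.3
```

```bash
python3 -m pendant '[[0,0,-0.005,0,0,0,-1],[0,0,-0.009,0,0,0,-1],[0,0,-0.012,0,0,0,-1],[0,0,-0.0125,0,0,0,-1],[0,0,-0.0125,0,0,0,-1]]'
python3 -m pendant '[[0,0,0,0,0,0,-0.05],[0,0,0,0,0,0,0.2],[0,0,0,0,0,0,0.4],[0,0,0,0,0,0,0.4]]'
python3 -m pendant '[[0,0,0.03,0,0,0,0.4],[0,0,0.08,0,0,0,0.4],[0,0,0.13,0,0,0,0.4],[0,0,0.18,0,0,0,0.6],[0,0,0.22,0,0,0,0.8],[0,0,0.25,0,0,0,0.8],[0,0,0.25,0,0,0,0.8]]'
python3 look.py w14
python3 blob.py w14 215 130 310 220 "(0,0,150)" "(180,80,255)" 59
```

```text
clock: 35.05
eef_pos: [474.3, 305.9, 26.4]
tool_rot: [-3.141, -0.001, 1.592]
force: [-3.8, -0.2, 13.1]
width: 38.9
clock: 35.45
eef_pos: [474.5, 305.6, 25.0]
tool_rot: [-3.141, 0.0, 1.592]
force: [0.3, 0.6, 0.6]
width: 59.7
clock: 36.15
eef_pos: [477.2, 306.1, 279.4]
tool_rot: [3.135, -0.004, 1.592]
force: [-0.1, -0.9, -0.2]
width: 76.9
36.2 [475.6 306.  276.9] [ 3.139e+00 -2.000e-03  1.592e+00] 76.9
[472.5 306. ] diam 43.7 bbox [452.  284.5] [494. 327.] (240, 151, 35, 35)
```

```bash
python3 -m pendant '[[-0.01,-0.04,0,0,0,0,0.9],[-0.02,-0.09,0,0,0,0,0.9],[-0.03,-0.14,0,0,0,0,0.9],[-0.04,-0.19,0,0,0,0,0.9],[-0.048,-0.24,0,0,0,0,0.9],[-0.053,-0.29,0,0,0,0,0.9],[-0.053,-0.34,0,0,0,0,0.9],[-0.053,-0.39,0,0,0,0,0.9]]'
python3 -m pendant '[[0,-0.04,-0.03,0,0,0,0.9],[0,-0.051,-0.07,0,0,0,0.9],[0,-0.051,-0.1,0,0,0,0.9],[0,-0.051,-0.1,0,0,0,0.9],[0,-0.051,-0.1,0,0,0,0.9],[0,-0.051,-0.1,0,0,0,0.9]]'
python3 look.py w15
python3 blob.py w15 190 110 330 270 "(0,0,140)" "(180,90,255)" 13
```

```text
clock: 37.0
eef_pos: [420.3, -81.4, 274.2]
tool_rot: [-3.14, -0.001, 1.593]
force: [2.4, 0.2, -1.0]
width: 80.9
clock: 37.6
eef_pos: [422.3, -131.4, 176.2]
tool_rot: [3.14, 0.001, 1.593]
force: [0.1, -0.4, 0.6]
width: 81.3
37.65 [ 422.6 -131.3  176.4] [3.139e+00 1.000e-03 1.593e+00] 81.3
[ 421.8 -135.3] diam 60.7 bbox [ 392.1 -165.3] [ 451.7 -105.6] (233, 152, 57, 56)
```

```bash
python3 -m pendant '[[-0.001,-0.004,-0.05,0,0,0,0.9],[-0.001,-0.004,-0.1,0,0,0,0.9],[-0.001,-0.004,-0.13,0,0,0,0.9],[-0.001,-0.004,-0.15,0,0,0,0.9],[-0.001,-0.004,-0.165,0,0,0,0.9],[-0.001,-0.004,-0.175,0,0,0,0.9],[-0.001,-0.004,-0.18,0,0,0,0.9],[-0.001,-0.004,-0.18,0,0,0,0.9]]'
python3 -m pendant '[[0,0,-0.002,0,0,0,0.65],[0,0,-0.004,0,0,0,0.65],[0,0,-0.006,0,0,0,0.65],[0,0,-0.006,0,0,0,0.65]]'
python3 -m pendant '[[0,0,-0.002,0,0,0,0.6],[0,0,-0.004,0,0,0,0.6],[0,0,-0.006,0,0,0,0.6],[0,0,-0.006,0,0,0,0.6]]'
python3 look.py w16
python3 - <<'E'
import cv2
cv2.imwrite("pics/w16c.png",cv2.resize(cv2.imread("pics/w16.png")[150:384,130:390],None,fx=2,fy=2,interpolation=2))
E
```

```text
clock: 38.45
eef_pos: [421.5, -135.3, -4.3]
tool_rot: [3.14, 0.0, 1.593]
force: [0.1, -0.1, -0.5]
width: 81.0
clock: 38.85
eef_pos: [420.7, -135.4, -10.7]
tool_rot: [3.141, -0.0, 1.592]
force: [1.3, -0.1, 0.4]
width: 70.5
clock: 39.25
eef_pos: [420.4, -135.4, -17.0]
tool_rot: [-3.141, -0.0, 1.592]
force: [-0.0, 0.4, 0.3]
width: 68.3
39.3 [ 420.4 -135.4  -16.9] [-3.141 -0.     1.592] 68.4
```

View pics/w16c.png

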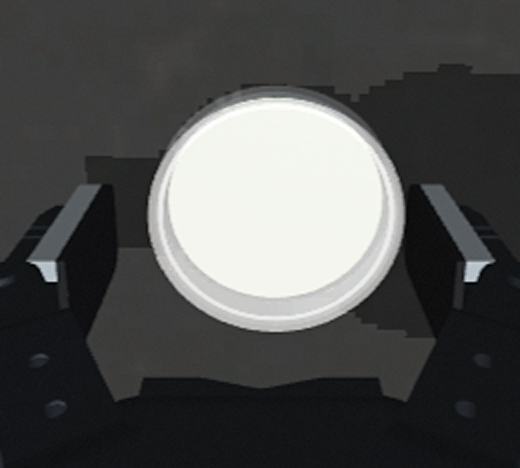

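The dish lies between the pads without contact, slightly right of centre. I'll go lower with guarded steps, then close.

```bash
python3 -m pendant '[[0.001,0,-0.002,0,0,0,0.55],[0.001,0,-0.003,0,0,0,0.55],[0.001,0,-0.004,0,0,0,0.55],[0.001,0,-0.004,0,0,0,0.55]]'
python3 -m pendant '[[0,0,0,0,0,0,-1],[0,0,0,0,0,0,-1],[0,0,0,0,0,0,-1],[0,0,0,0,0,0,-1]]'
```

```text
clock: 39.7
eef_pos: [421.5, -135.4, -20.8]
tool_rot: [-3.141, -0.0, 1.592]
force: [0.2, 0.4, -0.8]
width: 66.1
clock: 40.1
eef_pos: [421.6, -135.4, -20.0]
tool_rot: [3.141, -0.0, 1.592]
force: [-1.9, 0.5, 9.1]
width: 52.4
```

```bash
python3 -m pendant '[[0,0,0.02,0,0,0,-1],[0,0,0.05,0,0,0,-1],[0,0,0.09,0,0,0,-1],[0,0,0.13,0,0,0,-1],[0,0,0.15,0,0,0,-1],[0,0,0.15,0,0,0,-1],[0,0,0.15,0,0,0,-1]]'
python3 -m pendant '[[0.005,0.03,0,0,0,0,-1],[0.013,0.07,0,0,0,0,-1],[0.025,0.115,0,0,0,0,-1],[0.042,0.16,0,0,0,0,-1],[0.06,0.205,0,0,0,0,-1],[0.077,0.25,0,0,0,0,-1],[0.095,0.295,0,0,0,0,-1],[0.112,0.335,0,0,0,0,-1]]'
python3 -m pendant '[[0.015,0.035,0,0,0,0,-1],[0.028,0.068,0,0,0,0,-1],[0.038,0.095,0,0,0,0,-1],[0.043,0.11,0,0,0,0,-1],[0.043,0.11,0,0,0,0,-1],[0.043,0.11,0,0,0,0,-1],[0.043,0.11,0,0,0,0,-1]]'
```

```text
clock: 40.8
eef_pos: [421.6, -134.9, 129.2]
tool_rot: [3.141, -0.001, 1.593]
force: [-0.4, -0.1, -0.1]
width: 52.1
clock: 41.6
eef_pos: [532.8, 202.1, 127.2]
tool_rot: [-3.138, 0.0, 1.593]
force: [1.6, -0.9, -0.3]
width: 52.3
clock: 42.3
eef_pos: [576.2, 307.3, 128.6]
tool_rot: [-3.14, 0.001, 1.589]
force: [-1.0, -0.3, -0.7]
width: 52.1
```

```bash
python3 -m pendant '[[0.001,0.002,-0.03,0,0,0,-1],[0.001,0.002,-0.055,0,0,0,-1],[0.001,0.002,-0.07,0,0,0,-1],[0.001,0.002,-0.078,0,0,0,-1],[0.001,0.002,-0.08,0,0,0,-1],[0.001,0.002,-0.08,0,0,0,-1],[0.001,0.002,-0.08,0,0,0,-1]]'
```

```text
clock: 43.0
eef_pos: [578.4, 311.6, 50.4]
tool_rot: [3.14, -0.001, 1.592]
force: [-0.2, 0.2, -0.1]
width: 52.1
```

```bash
python3 -m pendant '[[-0.0015,-0.001,-0.003,0,0,0,-1],[-0.0015,-0.001,-0.006,0,0,0,-1],[-0.0015,-0.001,-0.008,0,0,0,-1],[-0.0015,-0.001,-0.009,0,0,0,-1],[-0.0015,-0.001,-0.009,0,0,0,-1]]'
python3 -m pendant '[[0,0,-0.001,0,0,0,-1],[0,0,-0.0015,0,0,0,-1],[0,0,-0.0015,0,0,0,-1]]'
```

```text
clock: 43.5
eef_pos: [576.0, 310.5, 40.1]
tool_rot: [-3.141, 0.0, 1.592]
force: [0.4, 0.7, -0.5]
width: 52.2
clock: 43.8
eef_pos: [576.1, 310.5, 38.7]
tool_rot: [-3.141, 0.0, 1.592]
force: [0.3, 0.2, -1.4]
width: 52.4
```

```bash
python3 -m pendant '[[0,0,-0.0005,0,0,0,-1],[0,0,-0.001,0,0,0,-1],[0,0,-0.001,0,0,0,-1]]'
```

```text
clock: 44.1
eef_pos: [576.3, 310.5, 38.3]
tool_rot: [3.141, -0.0, 1.592]
force: [-1.6, -0.3, 3.0]
width: 52.5
```

Contact (≈4 N change) at 38.3, as predicted. Releasing, retreating and checking.

```bash
python3 -m pendant '[[0,0,0,0,0,0,0.3],[0,0,0,0,0,0,0.4],[0,0,0,0,0,0,0.55],[0,0,0,0,0,0,0.55]]'
python3 -m pendant '[[0,0,0.01,0,0,0,0.55],[0,0,0.03,0,0,0,0.55],[0,0,0.07,0,0,0,0.55],[0,0,0.12,0,0,0,0.55],[0,0,0.17,0,0,0,0.6],[0,0,0.22,0,0,0,0.8],[0,0,0.24,0,0,0,0.8],[0,0,0.24,0,0,0,0.8]]'
python3 -m pendant '[[-0.03,0,0,0,0,0,0.8],[-0.06,0,0,0,0,0,0.8],[-0.06,0,0,0,0,0,0.8],[-0.06,0,0,0,0,0,0.8],[-0.06,0,0,0,0,0,0.8]]'
python3 look.py w17
```

```text
clock: 44.5
eef_pos: [576.1, 310.5, 37.7]
tool_rot: [-3.142, 0.0, 1.592]
force: [-0.2, -0.6, -0.6]
width: 66.0
clock: 45.3
eef_pos: [578.3, 310.3, 282.8]
tool_rot: [3.134, -0.003, 1.592]
force: [-0.3, 0.5, -1.4]
width: 76.8
clock: 45.8
eef_pos: [516.7, 310.4, 277.6]
tool_rot: [3.141, 0.001, 1.592]
force: [0.6, 0.5, 0.8]
width: 76.6
45.85 [516.9 310.2 277.6] [3.141e+00 1.000e-03 1.591e+00] 77.1
```

View pics/w17.png

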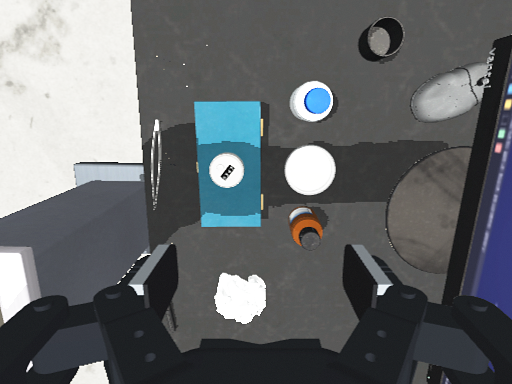

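Everything is in place: the dish is flat over the beaker at (310,170), white cap at (318,101), brown cap at (309,240) and counter on the lid at (227,171). Next, a numeric check of these and the bystanders.

```bash
python3 blob.py w17 280 140 342 200 "(0,0,150)" "(180,90,255)" 72
python3 blob.py w17 300 82 340 122 "(100,150,50)" "(130,255,255)" 90
python3 blob.py w17 285 205 330 252 "(0,150,60)" "(25,255,255)" 62
python3 blob.py w17 205 150 250 190 "(0,0,150)" "(180,80,255)" 59
python3 - <<'E'
from h import *
im=ctrl.get_image("top");a=cv2.imread("pics/top0.png")
for n,(x0,y0,x1,y1),lo,hi in (("large",(208,130,250,170),(0,0,120),(180,255,255)),("little",(375,195,402,225),(0,80,50),(25,255,255))):
  for i in(a,im):
    h=cv2.cvtColor(i[y0:y1,x0:x1],cv2.COLOR_BGR2HSV);m=cv2.moments(cv2.inRange(h,lo,hi),True);print(n,m["m00"],m["m10"]/m["m00"]+x0,m["m01"]/m["m00"]+y0)
s=ctrl.read_state();print(s["clock"],s["force"].round(1))
E
```

```text
[573.7 310.7] diam 60.7 bbox [544.3 281.2] [604.  340.3] (285, 145, 51, 50)
[573.6 389.2] diam 27.3 bbox [560.  377.2] [587.  401.8] (304, 88, 26, 25)
[574.6 234.5] diam 50.7 bbox [554.8 209.8] [596.2 259.2] (290, 209, 33, 37)
[473.2 306.4] diam 44.1 bbox [452.1 284.8] [494.  327.3] (209, 153, 35, 35)
large 871.0 229.61653272101034 150.25258323765786
large 871.0 229.64293915040184 150.22502870264066
little 89.0 389.69662921348316 208.37078651685394
little 94.0 389.5 208.29787234042553
45.9 [ 0.3 -0.4  0.5]
```

```bash
python3 -c "
from cell import ctrl
print(ctrl.finish_job())"
```

```text
the job is handed in; nothing more can be done
None
```

I set everything out as asked and handed the job in at about 46 s; `finish_job` gave no verdict. The last wrist view shows everything upright and released, with the gripper clear.

| Item | Last measured (world x, y, mm) | Target |
|---|---|---|
| White bottle | 574–575, 389–392 | 577, 391 |
| Larger brown bottle | 579, 228 | 580, 227 |
| Beaker | 576, 311 | 578.5, 309 |
| Counter on lid | 473, 306 | 474.6, 306.5 |

- **Small dish:** it is about 2 mm from the beaker's axis. I felt contact with the rim at the predicted height before letting go.
- **Bystanders:** the large dish and the smaller brown bottle are unchanged in the top camera, to within 0.2 pixel.

**What failed or disagreed:**
- **Counter grasp:** the first try closed empty, because the real fingertips sit roughly 20 mm above the reported TCP. It didn't move the counter. I gripped it again at a reported z of about −11 mm, and the dish at about −20 mm, with no sign of touching the worktop.
- **Brown bottle:** the final colour-mask reading was (574.6, 234.5). It is biased because the slanted view takes in the bottle's side (50.7 mm seen against a true 42 mm). The table uses the earlier readings, taken from nearly overhead just after placing and again after the beaker went in.

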